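# Strip a stack of salvaged computer parts into their nests

## Task

Take the stack of salvaged computer parts apart from the top down: first the copper-wound choke into the round dish, then the cooling fan into the smallest square tray, and then the aluminium finned heat sink into the larger square tray and the metal drive into the oblong tray. One of these last two is the bottom of the stack and the other stands by itself. Set each part down flat and right way up inside the rim, do not drop them in, and leave the flux jar and the screw pot where they stand.

Things in the scene. Friction and masses are not known exactly. Their poses are not given: they have to be found in the camera images.
- choke_mid (a point): Toroidal choke: a solid flat-topped round coil wound in copper wire, 36 mm diameter, 22 mm tall, lying flat on the fan at the start. The point is its centre, half-way up; z points up out of its top
- fan_mid (a point): Black square cooling fan, 50 x 50 mm and 25 mm tall, lying flat, with a steel wire guard flush with its top. It starts on top of either the drive or the heat sink and carries the choke. The point is its centre, half-way up; z points up out of its top; x and y are square to its sides
- drive_mid (a point): Plain metal drive (closed flat aluminium box with a paper patch), 66 mm along its x, 105 mm along its y, 28 mm tall, lying flat on the bench; it or the heat sink is the bottom of the stack. The point is its centre, half-way up; z points up out of its top
- heatsink_mid (a point): Plain aluminium finned heat sink, 66 x 66 mm and 28 mm tall: base 7 mm thick with 9 upright fins, 2.6 mm thick, that run along its y; its two x faces are the flat outer sides of the end fins. It stands flat on the bench, fins up; it or the drive is the bottom of the stack. The point is its centre, half-way up; z points up out of its top
- choke_dish: Fixed shallow round grey dish for the choke, 52 mm inside and 60 mm outside diameter, floor 4 mm thick, rim 9 mm high above the bench. Origin: centre of its underside, on the bench; z up
- fan_tray: Fixed shallow grey tray, the smaller of the two square ones, for the fan: inside 66 x 66 mm, outside 74 x 74 mm, floor 4 mm thick, rim 9 mm high above the bench and 4 mm thick; a thin white outline of the fan is printed on its floor. Origin: centre of its underside, on the bench; z up
- heatsink_tray: Fixed shallow grey tray, the larger of the two square ones, for the heat sink: inside 82 x 82 mm, outside 90 x 90 mm, floor 4 mm thick, rim 9 mm high above the bench and 4 mm thick; a thin white outline of the heat sink is printed on its floor. Origin: centre of its underside, on the bench; z up
- drive_tray: Fixed shallow grey tray, the oblong one, for the drive: inside 82 mm along its x and 121 mm along its y, outside 90 x 129 mm, floor 4 mm thick, rim 9 mm high above the bench and 4 mm thick; a thin white outline of the drive is printed on its floor. Origin: centre of its underside, on the bench; z up
- flux_mid (a point): Bystander, leave alone: loose round amber flux jar with a white lid, 37 mm diameter, 38 mm tall, standing among the trays. The point is its centre, half-way up
- screw_pot_mid (a point): Bystander, leave alone: loose round clear screw pot with a blue lid, 39 mm diameter, 38 mm tall, standing among the trays. The point is its centre, half-way up
Not all that is in view belongs to the job. What is shaped like the part that bears choke_mid but purple is not meant.

How it is judged (in metres and radians):
On the way, in this order (a step that is already met when the one before it is completed fails the run):
1. the choke lies in the round dish (horizontal distance between choke_mid and choke_dish below 0.015 m and z of choke_mid in the frame of choke_dish between 0.011 and 0.019 m and angle between choke_mid's own z axis and vertical below 0.12 rad), for 0.2 s.
2. then the fan lies in the smaller square tray (horizontal distance between fan_mid and fan_tray below 0.015 m and z of fan_mid in the frame of fan_tray between 0.0125 and 0.0205 m and angle between fan_mid's own z axis and vertical below 0.12 rad), for 0.2 s.
At the end, for the whole second after the job is handed in: Choke in the round dish, fan in the smaller square tray, heat sink in the larger square tray and drive in the oblong tray: each centre within 15 mm of its tray's centre horizontally, resting on the tray floor (height within 4 mm), right way up and flat (within 0.12 rad), released and at rest (all of step 1 and all of step 2 and linear speed of each of choke, fan, drive, heatsink below 0.02 m/s and horizontal distance between drive_mid and drive_tray below 0.015 m and z of drive_mid in the frame of drive_tray between 0.014 and 0.022 m and angle between each of drive_mid, heatsink_mid's own z axis and vertical below 0.12 rad and horizontal distance between heatsink_mid and heatsink_tray below 0.015 m and z of heatsink_mid in the frame of heatsink_tray between 0.014 and 0.022 m); the robot touches nothing.
It fails at once if a part is let go more than 25 mm above the floor of its tray ((horizontal distance between choke_mid and choke_dish below 0.05 m and z of choke_mid in the frame of choke_dish above 0.04 m and contact force between the fingers and choke below 0.01 N) or (horizontal distance between fan_mid and fan_tray below 0.05 m and z of fan_mid in the frame of fan_tray above 0.0415 m and contact force between the fingers and fan below 0.01 N) or (horizontal distance between drive_mid and drive_tray below 0.05 m and z of drive_mid in the frame of drive_tray above 0.043 m and contact force between the fingers and drive below 0.01 N) or (horizontal distance between heatsink_mid and heatsink_tray below 0.05 m and z of heatsink_mid in the frame of heatsink_tray above 0.043 m and contact force between the fingers and heatsink below 0.01 N)).
It fails at once if the flux jar is shifted by more than 25 mm or tipped over (distance of flux_mid from where it was at the start of the episode above 0.025 m or angle between flux_mid's own z axis and vertical above 0.4 rad).
It fails at once if the screw pot is shifted by more than 25 mm or tipped over (distance of screw_pot_mid from where it was at the start of the episode above 0.025 m or angle between screw_pot_mid's own z axis and vertical above 0.4 rad).
It also fails if it takes over 120 s, if anything falls off the work surface, if the arm or the gripper's body presses on something with over 40 N, if the wrist force passes 120 N, or if a joint passes its speed limit or range.

## Robot

A 6-joint arm with a two-finger parallel gripper is mounted at the origin on the work surface. World frame = base frame: x ahead of the robot, y to its left, z up, the work surface at z = 0. Lengths are in mm, angles in rad, forces in N, time in s.
With the tool pointing down it reaches from about 225 to 875 mm from the base axis. Payload 3.4 kg.
Tool frame: the origin (TCP) lies at the centre of the arm's flange, where the gripper is bolted on; the fingertips stand 173 mm ahead of it and the grasp point (between the pads) lies 155 mm ahead of it (r.grip_depth is the y of the grasp point in the tool frame, in mm); y points along the fingers, x is the direction in which the jaws open and shut, and the axes are right-handed (so a half turn about y gives the same grasp; the last joint's range is limited). The gripper opens to 85 mm and grips with 20 to 120 N. Pads are 22 mm wide; open, the fingers measure 114 mm over their backs; the gripper's body (76 mm by 85 mm) begins 54 mm behind the grasp point. The pads swing forward as they close: fully open they stand 13 mm farther back than shut.
Start: joints at [1.07, 0.276, 1.505, -0, 1.361, -0.121], TCP at [213.184, 534.038, 404.728] pointing down, gripper open.
Joint ranges: [-2.89, 2.89], [-0.75, 2.08], [0.22, 2.7], [-1.18, 4.32], [0.11, 2.71], [-2.7, 2.7]. Speed limits (rad/s): [2.57, 2.57, 3.14, 3.14, 3.14, 3.14].

## Interface

Orientations are given as a unit quaternion [x, y, z, w].
In Python, from station import r gives the robot as it stands.
- The arm moves only by the shell command python3 -m handwheel 'ROWS'. ROWS is JSON, a list of rows, each an object of numbers: "x", "y", "z": the shift along the world's x, y, z in mm; "ax", "ay", "az": the turn, a rotation vector about the world's x, y, z in degrees; "claw": the closure, from -1 (fully open) to 1 (shut). A call has 1 to 20 rows; each row is the pose to reach, as a shift and turn from the pose measured when the call began; what a row does not reach only later rows make up. A row lasts 1/8 s, in which the tool goes at most 62.5 mm and 10.7 degrees, less where a joint would pass 70% of its speed; a pose out of reach is approached as far as the arm can. A call with a gripper value outside its range is refused whole. The fingers move at their own pace and stop on an object; the grip force is fixed at half the most. Time passes only in rows, so rows that repeat a pose let the fingers close. It gives the time, the measured TCP pose, the force and the opening at its end, in the units of the state.
- r.get_state(): the state, without advancing time (a new reading comes with each control period).
- r.grab_frame(name): name is "scene" or "top" or "wrist"; returns a dict with "img" (384x512x3 uint8, blue, green, red), "camera_matrix" (3x3 intrinsics, pixels), "cam_to_world" (4x4, takes a point from camera to world coordinates). Camera axes: x right, y down, z forward; pixel columns grow to the right and rows downward; lengths in mm; the calibration is good to about 2 mm. A picture is of the moment at which its call begins. There is no depth.
- r.close_job(): hands the job in, once; it reports no verdict.
The state is a dict: "time": time; "joints": joint angles; "qvel": joint speeds; "tau": joint torques, N m; "position": TCP position; "tool_rot": TCP orientation; "contact_force": force on the tool from outside, world axes, zero at the start; "wrist_torque": the same for the moment, N m; "gripper_width": opening from 0.0 (shut) to 1.0 (fully open).
Only numpy, scipy, OpenCV 4.12 (cv2) and the standard library are available. Lean on these libraries where they do the work, as an engineer would, in place of code of your own. Each camera call takes 0.05 s, during which the arm holds its last target. There are 200 camera calls.

## Working session

There is one attempt and no reset: what is moved stays moved. The work goes in short steps, Python scripts to look and compute and a shell command to move; the robot and the scene stay as the last step left them, time stands still between calls to the robot, and variables do not carry over. Pictures are saved under pics/ and viewed, about 12 in all and at most 16, crops included, and the job is handed in when it is done.

```bash
mkdir -p pics; cat > h.py <<'E'
import numpy as np, cv2
from station import r
def snap(cam,name,crop=None,scale=1):
    f=r.grab_frame(cam); np.savez('pics/'+name+'.npz',K=f['camera_matrix'],T=f['cam_to_world'],img=f['img'])
    save(name,f['img'],crop,scale)
def save(name,img,crop=None,scale=1):
    if crop: u0,v0,u1,v1=crop; img=img[v0:v1,u0:u1]
    cv2.imwrite('pics/'+name+'.png',cv2.resize(img,None,fx=scale,fy=scale,interpolation=cv2.INTER_CUBIC))
def w(name,u,v,z):
    d=np.load('pics/'+name+'.npz'); K,T=np.array(d['K']),np.array(d['T'])
    ray=T[:3,:3]@np.linalg.solve(K,[u,v,1]); o=T[:3,3]
    return (o+ray*(z-o[2])/ray[2])
E
python3 - <<'E'
from h import *
snap('top','top0',None,1.55); snap('scene','sc0',None,1.55)
print(r.get_state())
d=np.load('pics/top0.npz');print(d['K'],d['T'])
E
```

```text
{'time': 0.1, 'joints': array([ 1.07001585e+00,  2.76527336e-01,  1.50598930e+00,  6.42444804e-06,
        1.36073763e+00, -1.20988864e-01]), 'qvel': array([ 0.0019241 , -0.00111208, -0.00278356,  0.00100018,  0.00046266,
        0.00045582]), 'tau': array([ 2.36334854e-03, -4.17698765e+01, -2.46403366e+01, -1.11407498e-04,
        5.80052627e-03, -1.76810835e-05]), 'position': array([213.07434694, 533.86010322, 403.93537748]), 'tool_rot': array([ 0.58565675,  0.39610956, -0.39715672, -0.58512386]), 'contact_force': array([ 0.22706852,  0.61569025, -0.17685995]), 'wrist_torque': array([-0.00681307, -0.01543022, -0.0293079 ]), 'gripper_width': 1.0041715293291955}
[[461.24815351   0.         256.71705593]
 [  0.         461.24815351 200.7167034 ]
 [  0.           0.           1.        ]] [[ 2.51152671e-02 -9.96251523e-01  8.27775663e-02  4.53008538e+02]
 [-9.99142327e-01 -2.77423354e-02 -3.07404242e-02  2.24007716e+01]
 [ 3.29216375e-02 -8.19345163e-02 -9.96093821e-01  1.33123293e+03]
 [ 0.00000000e+00  0.00000000e+00  0.00000000e+00  1.00000000e+00]]
```

View pics/top0.png

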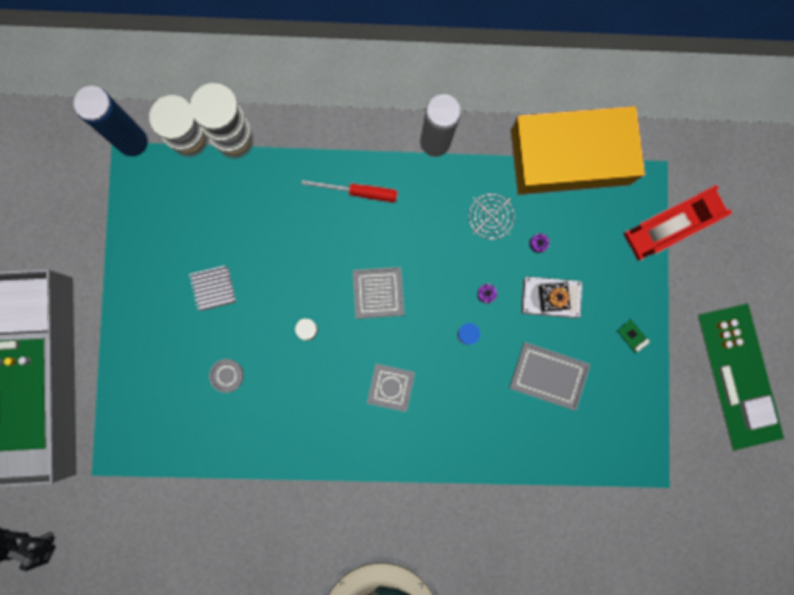

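View pics/sc0.png

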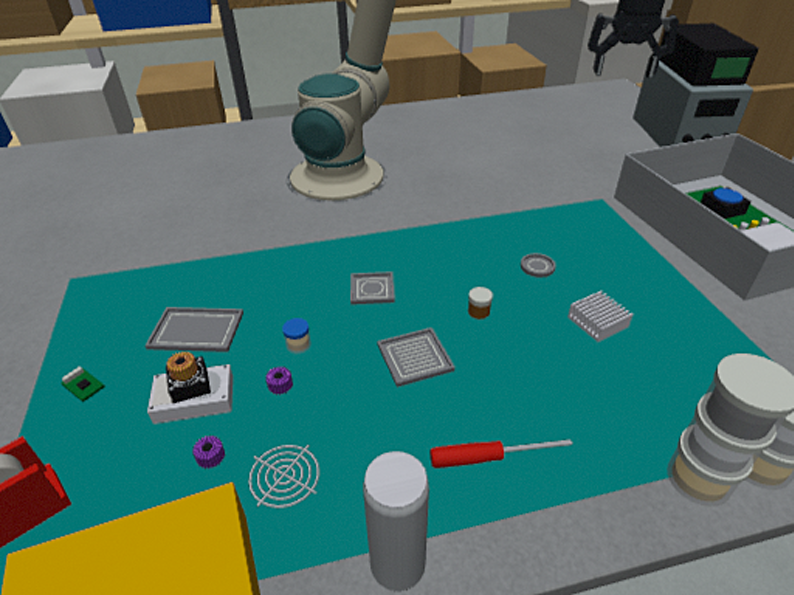

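The candidates for the choke in the top view are the copper one on the fan at (559,296) and the purple ones at (487,293) and (540,243). The copper one on the stack is the one meant, and the drive is the stack's bottom. I'll confirm that in enlarged crops.

```bash
python3 - <<'E'
from h import *
img=np.load('pics/top0.npz')['img']
a=cv2.resize(img[170:270,320:390],None,fx=6,fy=6,interpolation=cv2.INTER_CUBIC)
cv2.imwrite('pics/c1.png',a[:600])
b=cv2.resize(img[160:270,110:280],None,fx=4.7,fy=4.7,interpolation=cv2.INTER_CUBIC)
cv2.imwrite('pics/c2.png',b)
E
```

```text
(no output)
```

View pics/c1.png

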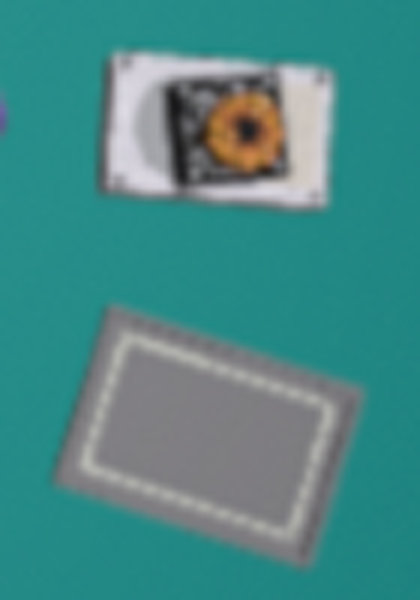

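View pics/c2.png

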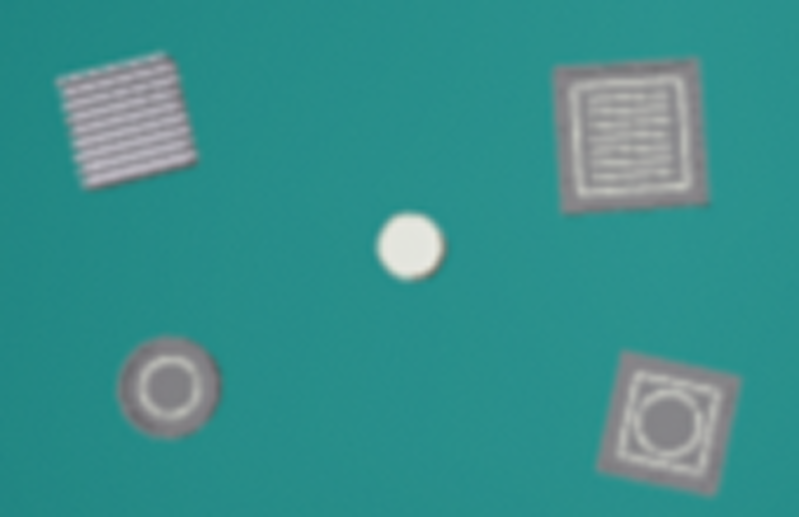

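```bash
python3 - <<'E'
from h import *
def q(n,pts,s,ou,ov,z):
    P=np.array([w('top0',ou+u/s,ov+v/s,z)[:2] for u,v in pts]); c=P.mean(0)
    a=''
    if len(P)==4:
        e1=P[1]-P[0]+P[2]-P[3]; e2=P[0]-P[3]+P[1]-P[2]
        a=(np.degrees(np.arctan2(*e1[::-1])).round(1),np.degrees(np.arctan2(*e2[::-1])).round(1),(np.linalg.norm(e1)/2).round(1),(np.linalg.norm(e2)/2).round(1))
    print(n,c.round(1),a)
q('drive',[(110,52),(332,70),(328,208),(104,190)],6,320,170,28)
q('fan',[(187,82),(278,72),(290,178),(187,188)],6,320,170,53)
q('choke',[(243,130)],6,320,170,75)
q('dtray',[(110,303),(366,388),(310,570),(55,485)],6,320,170,9)
q('hs',[(57,77),(163,52),(197,160),(85,188)],4.7,110,160,28)
q('htray',[(553,66),(698,58),(708,205),(562,213)],4.7,110,160,9)
q('dish',[(168,386)],4.7,110,160,9)
q('ftray',[(622,350),(742,376),(716,497),(597,471)],4.7,110,160,9)
q('flux',[(410,246)],4.7,110,160,38)
q('pot',[(468,334)],1.55,0,0,38)
q('purple',[(487,293),(540,243)],1.55,0,0,22)
from scipy.spatial.transform import Rotation as R
s=r.get_state();print(R.from_quat(s['tool_rot']).as_matrix().round(3))
E
```

```text
drive [ 595.3 -302.6] (np.float64(-93.0), np.float64(-1.7), np.float64(107.3), np.float64(66.3))
fan [ 592.8 -304.3] (np.float64(-82.5), np.float64(3.6), np.float64(46.1), np.float64(49.9))
choke [ 590.4 -302.1] 
dtray [ 449.6 -304.4] (np.float64(-106.9), np.float64(-16.6), np.float64(129.3), np.float64(91.4))
hs [595.4 321.7] (np.float64(-74.4), np.float64(18.2), np.float64(66.5), np.float64(68.9))
htray [596.4  18.8] (np.float64(-85.2), np.float64(5.2), np.float64(89.3), np.float64(90.8))
dish [436.4 293.2] 
ftray [421.3  -9.7] (np.float64(-100.8), np.float64(-10.5), np.float64(74.2), np.float64(74.6))
flux [523.2 148.1] 
pot [ 522.3 -145.9] 
purple [ 648.3 -230.9] 
[[ 0.371 -0.001 -0.929]
 [ 0.929 -0.001  0.371]
 [-0.002 -1.     0.   ]]
```

Choke = copper coil on the fan at c1 (243,130), not the purple ones. The drive is under the fan, and the heat sink stands alone on the left. I'll move above the stack, with the jaws square to the fan.

```bash
python3 -m handwheel '[{"x":377,"y":-836,"z":-20,"az":-63},{"x":377,"y":-836,"z":-20,"az":-63},{"x":377,"y":-836,"z":-20,"az":-63},{"x":377,"y":-836,"z":-20,"az":-63},{"x":377,"y":-836,"z":-20,"az":-63},{"x":377,"y":-836,"z":-20,"az":-63},{"x":377,"y":-836,"z":-20,"az":-63},{"x":377,"y":-836,"z":-20,"az":-63},{"x":377,"y":-836,"z":-20,"az":-63},{"x":377,"y":-836,"z":-20,"az":-63},{"x":377,"y":-836,"z":-20,"az":-63},{"x":377,"y":-836,"z":-20,"az":-63},{"x":377,"y":-836,"z":-20,"az":-63},{"x":377,"y":-836,"z":-20,"az":-63},{"x":377,"y":-836,"z":-20,"az":-63},{"x":377,"y":-836,"z":-20,"az":-63},{"x":377,"y":-836,"z":-20,"az":-63},{"x":377,"y":-836,"z":-20,"az":-63}]'
python3 - <<'E'
from h import *
snap('wrist','w1',None,1.55)
print(np.load('pics/w1.npz')['T'].round(2))
E
```

```text
[[ 3.7000e-01  8.8000e-01  3.0000e-01  1.3501e+02]
 [ 9.3000e-01 -3.5000e-01 -1.2000e-01  5.6475e+02]
 [-0.0000e+00  3.3000e-01 -9.4000e-01  3.7351e+02]
 [ 0.0000e+00  0.0000e+00  0.0000e+00  1.0000e+00]]validation failed for argument at $[0]...
```

View pics/w1.png

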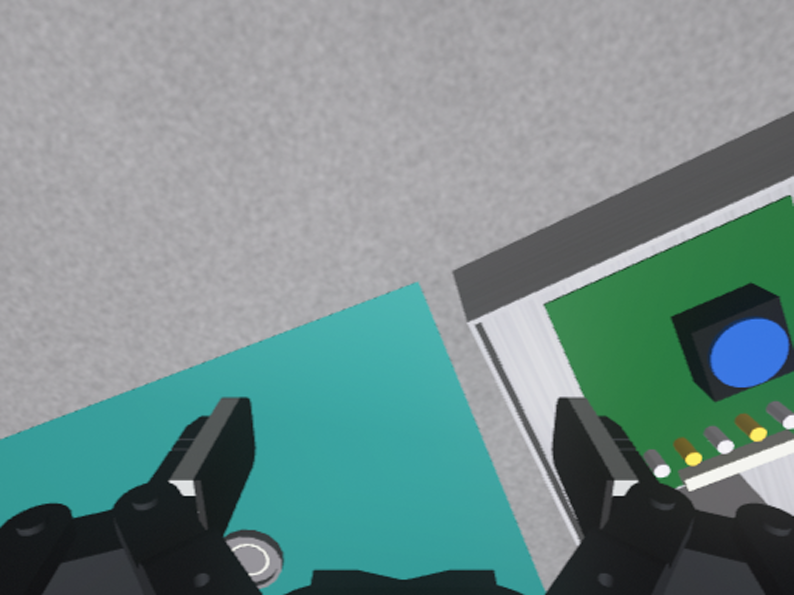

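The move was refused: the first row failed validation, and the picture shows the arm still at its start pose. I'll give every row all seven keys.

```bash
python3 -m handwheel '[{"x":377,"y":-836,"z":-20,"ax":0,"ay":0,"az":-63,"claw":-1}]'
```

```text
time: 0.28
position: [238.7, 479.0, 402.6]
tool_rot: [-0.62, -0.34, 0.34, 0.621]
contact_force: [1.3, -2.3, 0.9]
gripper_width: 1.0
```

```bash
python3 -m handwheel '[{"x":351,"y":-781,"z":-20,"ax":0,"ay":0,"az":-53,"claw":-1},{"x":351,"y":-781,"z":-20,"ax":0,"ay":0,"az":-53,"claw":-1},{"x":351,"y":-781,"z":-20,"ax":0,"ay":0,"az":-53,"claw":-1},{"x":351,"y":-781,"z":-20,"ax":0,"ay":0,"az":-53,"claw":-1},{"x":351,"y":-781,"z":-20,"ax":0,"ay":0,"az":-53,"claw":-1},{"x":351,"y":-781,"z":-20,"ax":0,"ay":0,"az":-53,"claw":-1},{"x":351,"y":-781,"z":-20,"ax":0,"ay":0,"az":-53,"claw":-1},{"x":351,"y":-781,"z":-20,"ax":0,"ay":0,"az":-53,"claw":-1},{"x":351,"y":-781,"z":-20,"ax":0,"ay":0,"az":-53,"claw":-1},{"x":351,"y":-781,"z":-20,"ax":0,"ay":0,"az":-53,"claw":-1},{"x":351,"y":-781,"z":-20,"ax":0,"ay":0,"az":-53,"claw":-1},{"x":351,"y":-781,"z":-20,"ax":0,"ay":0,"az":-53,"claw":-1},{"x":351,"y":-781,"z":-20,"ax":0,"ay":0,"az":-53,"claw":-1},{"x":351,"y":-781,"z":-20,"ax":0,"ay":0,"az":-53,"claw":-1},{"x":351,"y":-781,"z":-20,"ax":0,"ay":0,"az":-53,"claw":-1},{"x":351,"y":-781,"z":-20,"ax":0,"ay":0,"az":-53,"claw":-1}]'
cat >> h.py <<'E'
def jaw():
    from scipy.spatial.transform import Rotation as R
    s=r.get_state(); m=R.from_quat(s['tool_rot']).as_matrix()
    print('pos',s['position'].round(1),'jaw deg',np.degrees(np.arctan2(m[1,0],m[0,0])).round(1),'down',m[:,1].round(3),'w',round(float(s['gripper_width']),3),'F',s['contact_force'].round(1),'t',s['time'])
E
python3 - <<'E'
from h import *
jaw()
snap('wrist','w2',None,1.55)
E
```

```text
time: 2.28
position: [589.3, -301.6, 381.9]
tool_rot: [-0.706, -0.027, 0.028, 0.708]
contact_force: [-0.5, -0.2, 0.1]
gripper_width: 1.003
pos [ 589.3 -301.6  381.9] jaw deg 4.4 down [-0.     0.003 -1.   ] w 1.003 F [-0.5 -0.2  0.1] t 2.275
```

View pics/w2.png

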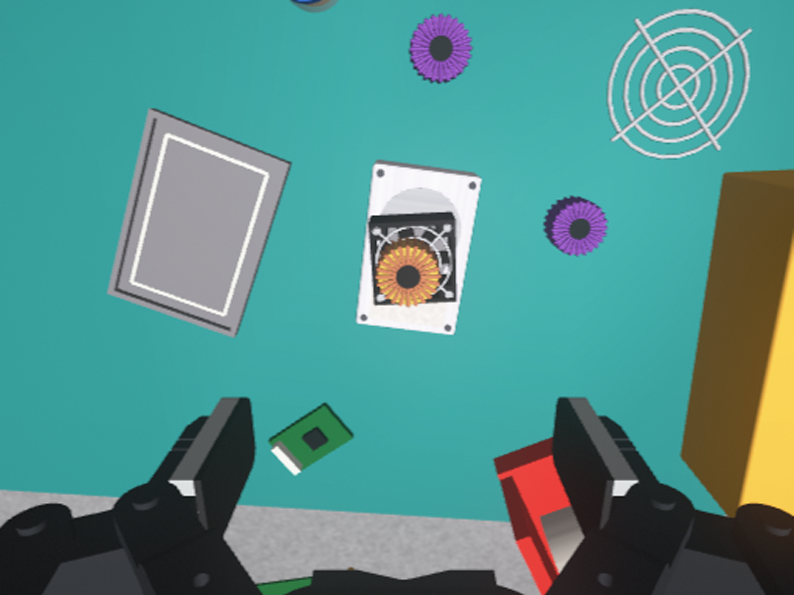

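The copper choke's top is at (408,275) on the black fan, whose top corners are about (371,228),(455,222),(455,300),(373,305). Purple decoys are at (441,47) and (580,229). The drive's top corners are (376,165),(481,178),(455,334),(357,322).

```bash
cat >> h.py <<'E'
def q(im,n,pts,z,s=1.55,o=(0,0)):
    P=np.array([w(im,o[0]+u/s,o[1]+v/s,z)[:2] for u,v in pts]); c=P.mean(0); a=''
    if len(P)==4:
        e1=P[1]-P[0]+P[2]-P[3]; e2=P[0]-P[3]+P[1]-P[2]
        a=[float(x.round(1)) for x in (np.degrees(np.arctan2(e1[1],e1[0])),np.degrees(np.arctan2(e2[1],e2[0])),np.linalg.norm(e1)/2,np.linalg.norm(e2)/2)]
    print(n,c.round(1),a)
E
python3 - <<'E'
from h import *
q('w2','choke',[(408,275)],75)
q('w2','fan',[(371,228),(455,222),(455,300),(373,305)],53)
q('w2','drive',[(376,165),(481,178),(455,334),(357,322)],28)
q('w2','dtray',[(151,109),(291,163),(236,336),(108,293)],9)
E
```

```text
choke [ 592.8 -302.7] 
fan [ 596.2 -302.9] [8.4, 95.6, 48.9, 47.3]
drive [ 598.9 -302.6] [-2.8, 87.0, 64.7, 102.7]
dtray [ 453.3 -303.3] [-16.5, 72.7, 90.0, 128.4]
```

```bash
python3 -m handwheel '[{"x":2.5,"y":-1,"z":-60,"ax":0,"ay":0,"az":0,"claw":-1},{"x":2.5,"y":-1,"z":-110,"ax":0,"ay":0,"az":0,"claw":-1},{"x":2.5,"y":-1,"z":-135,"ax":0,"ay":0,"az":0,"claw":-1},{"x":2.5,"y":-1,"z":-149,"ax":0,"ay":0,"az":0,"claw":-1},{"x":2.5,"y":-1,"z":-149,"ax":0,"ay":0,"az":0,"claw":-1},{"x":2.5,"y":-1,"z":-149,"ax":0,"ay":0,"az":0,"claw":0},{"x":2.5,"y":-1,"z":-149,"ax":0,"ay":0,"az":0,"claw":0}]'
python3 - <<'E'
from h import *
jaw()
snap('wrist','w3',None,1.55)
E
```

```text
time: 3.2
position: [592.2, -302.2, 234.9]
tool_rot: [-0.706, -0.029, 0.027, 0.707]
contact_force: [-0.9, 0.0, 0.6]
gripper_width: 0.604
pos [ 592.2 -302.2  234.9] jaw deg 4.5 down [ 0.003  0.001 -1.   ] w 0.604 F [-0.9  0.   0.6] t 3.2
```

View pics/w3.png

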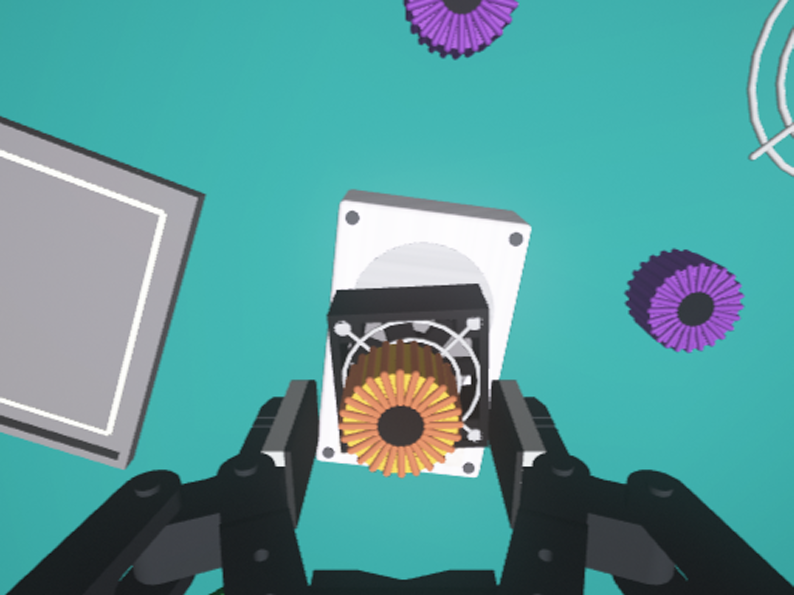

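The choke (top at (400,427)) is centred between the pads, with the fan clear below. Next I close and lift.

```bash
python3 -m handwheel '[{"x":0,"y":0,"z":-2.5,"ax":0,"ay":0,"az":0,"claw":0},{"x":0,"y":0,"z":-2.5,"ax":0,"ay":0,"az":0,"claw":1},{"x":0,"y":0,"z":-2.5,"ax":0,"ay":0,"az":0,"claw":1},{"x":0,"y":0,"z":-2.5,"ax":0,"ay":0,"az":0,"claw":1},{"x":0,"y":0,"z":-2.5,"ax":0,"ay":0,"az":0,"claw":1},{"x":0,"y":0,"z":-2.5,"ax":0,"ay":0,"az":0,"claw":1},{"x":0,"y":0,"z":-2.5,"ax":0,"ay":0,"az":0,"claw":1},{"x":0,"y":0,"z":20,"ax":0,"ay":0,"az":0,"claw":1},{"x":0,"y":0,"z":60,"ax":0,"ay":0,"az":0,"claw":1},{"x":0,"y":0,"z":100,"ax":0,"ay":0,"az":0,"claw":1},{"x":0,"y":0,"z":100,"ax":0,"ay":0,"az":0,"claw":1}]'
python3 - <<'E'
from h import *
jaw()
snap('wrist','w4',None,1.0)
E
```

```text
time: 4.62
position: [592.8, -302.6, 337.7]
tool_rot: [0.708, 0.03, -0.025, -0.706]
contact_force: [0.5, 0.1, -1.0]
gripper_width: 0.393
pos [ 592.8 -302.6  337.7] jaw deg 4.5 down [ 0.008 -0.003 -1.   ] w 0.393 F [ 0.5  0.1 -1. ] t 4.625
```

View pics/w4.png

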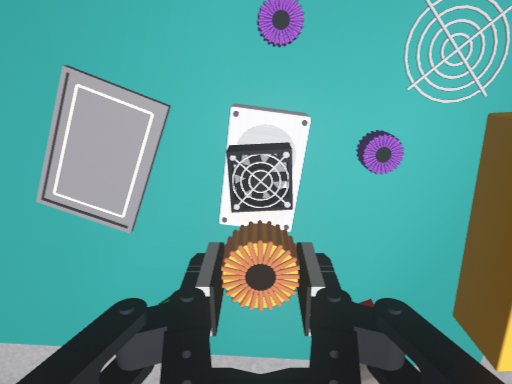

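Choke held and the fan undisturbed (centre at (260,180)). On to the dish, with a look from above it.

```bash
python3 -m handwheel '[{"x":-155,"y":596,"z":0,"ax":0,"ay":0.4,"az":0,"claw":1},{"x":-155,"y":596,"z":0,"ax":0,"ay":0.4,"az":0,"claw":1},{"x":-155,"y":596,"z":0,"ax":0,"ay":0.4,"az":0,"claw":1},{"x":-155,"y":596,"z":0,"ax":0,"ay":0.4,"az":0,"claw":1},{"x":-155,"y":596,"z":0,"ax":0,"ay":0.4,"az":0,"claw":1},{"x":-155,"y":596,"z":0,"ax":0,"ay":0.4,"az":0,"claw":1},{"x":-155,"y":596,"z":0,"ax":0,"ay":0.4,"az":0,"claw":1},{"x":-155,"y":596,"z":0,"ax":0,"ay":0.4,"az":0,"claw":1},{"x":-155,"y":596,"z":0,"ax":0,"ay":0.4,"az":0,"claw":1},{"x":-155,"y":596,"z":0,"ax":0,"ay":0.4,"az":0,"claw":1},{"x":-155,"y":596,"z":0,"ax":0,"ay":0.4,"az":0,"claw":1},{"x":-155,"y":596,"z":0,"ax":0,"ay":0.4,"az":0,"claw":1},{"x":-155,"y":596,"z":0,"ax":0,"ay":0.4,"az":0,"claw":1}]'
python3 - <<'E'
from h import *
jaw()
snap('wrist','w5',None,1.0)
E
```

```text
time: 6.3
position: [437.3, 292.5, 334.4]
tool_rot: [0.707, 0.025, -0.029, -0.706]
contact_force: [0.1, -0.4, -1.5]
gripper_width: 0.388
pos [437.3 292.5 334.4] jaw deg 4.4 down [-0.005 -0.001 -1.   ] w 0.388 F [ 0.1 -0.4 -1.5] t 6.3
```

View pics/w5.png

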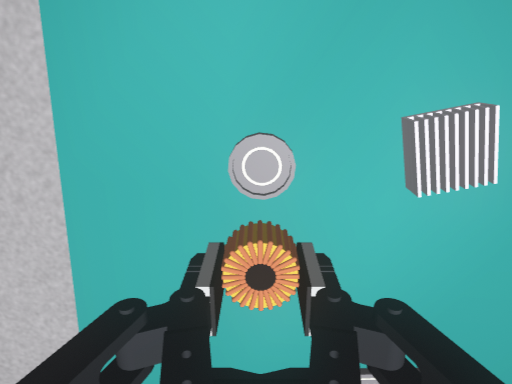

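The dish's printed ring is at (262,166) and the choke is still square in the pads. The heat sink's top corners are at about (414,121),(499,105),(498,184),(420,196).

```bash
python3 - <<'E'
from h import *
q('w5','dish',[(262,166)],4,1)
q('w5','hs',[(414,121),(499,105),(498,184),(420,196)],28,1)
q('w4','fan',[(228,152),(290,149),(290,210),(231,213)],53,1)
# choke held centre as seen: top at z=tcp-?
for z in (160,170,180): q('w5','choke',[(260,276)],z,1)
E
```

```text
dish [438.2 293.6] 
hs [597.6 324. ] [14.7, 107.0, 65.8, 66.4]
fan [ 595.4 -302.4] [7.4, 95.8, 47.5, 50.4]
choke [438.  280.8] 
choke [437.5 287.4] 
choke [437.  294.1]
```

```bash
python3 -m handwheel '[{"x":1.5,"y":1,"z":-50,"ax":0,"ay":-0.2,"az":0,"claw":1},{"x":1.5,"y":1,"z":-100,"ax":0,"ay":-0.2,"az":0,"claw":1},{"x":1.5,"y":1,"z":-130,"ax":0,"ay":-0.2,"az":0,"claw":1},{"x":1.5,"y":1,"z":-142,"ax":0,"ay":-0.2,"az":0,"claw":1},{"x":1.5,"y":1,"z":-146,"ax":0,"ay":-0.2,"az":0,"claw":1},{"x":1.5,"y":1,"z":-146,"ax":0,"ay":-0.2,"az":0,"claw":1},{"x":1.5,"y":1,"z":-146,"ax":0,"ay":-0.2,"az":0,"claw":1}]'
python3 -c "
from h import *
jaw()"
```

```text
time: 7.22
position: [439.5, 293.7, 189.9]
tool_rot: [-0.707, -0.028, 0.026, 0.707]
contact_force: [1.6, -0.4, -0.9]
gripper_width: 0.394
pos [439.5 293.7 189.9] jaw deg 4.4 down [ 0.002  0.    -1.   ] w 0.394 F [ 1.6 -0.4 -0.9] t 7.225
```

```bash
python3 -m handwheel '[{"x":-1,"y":0,"z":-3,"ax":0,"ay":0,"az":0,"claw":1},{"x":-1,"y":0,"z":-5,"ax":0,"ay":0,"az":0,"claw":1},{"x":-1,"y":0,"z":-6,"ax":0,"ay":0,"az":0,"claw":1},{"x":-1,"y":0,"z":-6,"ax":0,"ay":0,"az":0,"claw":1}]'
python3 -c "
from h import *
jaw()"
```

```text
time: 7.72
position: [438.5, 293.7, 183.9]
tool_rot: [-0.707, -0.027, 0.026, 0.707]
contact_force: [-0.2, -0.2, -0.3]
gripper_width: 0.397
pos [438.5 293.7 183.9] jaw deg 4.4 down [ 0.001  0.    -1.   ] w 0.397 F [-0.2 -0.2 -0.3] t 7.725
```

```bash
python3 -m handwheel '[{"x":0,"y":0,"z":-1,"ax":0,"ay":0,"az":0,"claw":1},{"x":0,"y":0,"z":-1.5,"ax":0,"ay":0,"az":0,"claw":1},{"x":0,"y":0,"z":-1.5,"ax":0,"ay":0,"az":0,"claw":1}]'
python3 -c "
from h import *
jaw()"
```

```text
time: 8.1
position: [438.4, 293.7, 183.8]
tool_rot: [-0.706, -0.028, 0.026, 0.707]
contact_force: [-2.6, -1.6, 10.3]
gripper_width: 0.395
pos [438.4 293.7 183.8] jaw deg 4.4 down [ 0.002  0.    -1.   ] w 0.395 F [-2.6 -1.6 10.3] t 8.1
```

In contact, so I release, lift and check.

```bash
python3 -m handwheel '[{"x":0,"y":0,"z":0,"ax":0,"ay":0,"az":0,"claw":-1},{"x":0,"y":0,"z":0,"ax":0,"ay":0,"az":0,"claw":-1},{"x":0,"y":0,"z":0,"ax":0,"ay":0,"az":0,"claw":-1},{"x":0,"y":0,"z":0,"ax":0,"ay":0,"az":0,"claw":-1},{"x":0,"y":0,"z":30,"ax":0,"ay":0,"az":0,"claw":-1},{"x":0,"y":0,"z":80,"ax":0,"ay":0,"az":0,"claw":-1},{"x":0,"y":0,"z":150,"ax":0,"ay":0,"az":0,"claw":-1},{"x":0,"y":0,"z":150,"ax":0,"ay":0,"az":0,"claw":-1}]'
python3 - <<'E'
from h import *
jaw()
snap('wrist','w6',(130,90,390,290),2)
E
```

```text
time: 9.1
position: [439.7, 294.4, 338.5]
tool_rot: [-0.705, -0.031, 0.023, 0.708]
contact_force: [0.4, -0.0, -0.8]
gripper_width: 1.003
pos [439.7 294.4 338.5] jaw deg 4.4 down [ 0.011  0.005 -1.   ] w 1.003 F [ 0.4 -0.  -0.8] t 9.1
```

View pics/w6.png

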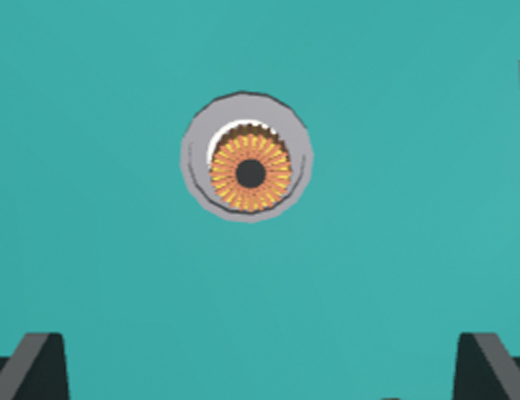

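The choke lies flat inside the dish (choke at (250,173), dish at (247,157) in the crop). Now the fan.

```bash
python3 -m handwheel '[{"x":156,"y":-597,"z":-20,"ax":0,"ay":0,"az":2.4,"claw":-1},{"x":156,"y":-597,"z":-20,"ax":0,"ay":0,"az":2.4,"claw":-1},{"x":156,"y":-597,"z":-20,"ax":0,"ay":0,"az":2.4,"claw":-1},{"x":156,"y":-597,"z":-20,"ax":0,"ay":0,"az":2.4,"claw":-1},{"x":156,"y":-597,"z":-20,"ax":0,"ay":0,"az":2.4,"claw":-1},{"x":156,"y":-597,"z":-20,"ax":0,"ay":0,"az":2.4,"claw":-1},{"x":156,"y":-597,"z":-20,"ax":0,"ay":0,"az":2.4,"claw":-1},{"x":156,"y":-597,"z":-20,"ax":0,"ay":0,"az":2.4,"claw":-1},{"x":156,"y":-597,"z":-20,"ax":0,"ay":0,"az":2.4,"claw":-1},{"x":156,"y":-597,"z":-20,"ax":0,"ay":0,"az":2.4,"claw":-1},{"x":156,"y":-597,"z":-20,"ax":0,"ay":0,"az":2.4,"claw":-1},{"x":156,"y":-597,"z":-20,"ax":0,"ay":0,"az":2.4,"claw":-1},{"x":156,"y":-597,"z":-20,"ax":0,"ay":0,"az":2.4,"claw":-1},{"x":156,"y":-597,"z":-20,"ax":0,"ay":0,"az":2.4,"claw":-1}]'
python3 -c "
from h import *
jaw()"
```

```text
time: 10.9
position: [595.0, -301.4, 317.2]
tool_rot: [-0.705, -0.045, 0.04, 0.707]
contact_force: [0.2, -0.1, -0.2]
gripper_width: 1.0
pos [ 595.  -301.4  317.2] jaw deg 6.9 down [ 0.007  0.004 -1.   ] w 1.0 F [ 0.2 -0.1 -0.2] t 10.9
```

```bash
python3 -m handwheel '[{"x":1,"y":-1,"z":-50,"ax":-0.2,"ay":0.4,"az":0,"claw":-1},{"x":1,"y":-1,"z":-80,"ax":-0.2,"ay":0.4,"az":0,"claw":-1},{"x":1,"y":-1,"z":-108,"ax":-0.2,"ay":0.4,"az":0,"claw":-1},{"x":1,"y":-1,"z":-108,"ax":-0.2,"ay":0.4,"az":0,"claw":-1},{"x":1,"y":-1,"z":-108,"ax":-0.2,"ay":0.4,"az":0,"claw":-1},{"x":1,"y":-1,"z":-108,"ax":-0.2,"ay":0.4,"az":0,"claw":0.2},{"x":1,"y":-1,"z":-108,"ax":-0.2,"ay":0.4,"az":0,"claw":1},{"x":1,"y":-1,"z":-108,"ax":-0.2,"ay":0.4,"az":0,"claw":1},{"x":1,"y":-1,"z":-108,"ax":-0.2,"ay":0.4,"az":0,"claw":1},{"x":1,"y":-1,"z":-108,"ax":-0.2,"ay":0.4,"az":0,"claw":1}]'
python3 -c "
from h import *
jaw()"
```

```text
time: 12.15
position: [596.5, -302.8, 210.9]
tool_rot: [0.706, 0.043, -0.041, -0.705]
contact_force: [0.3, 0.6, 6.5]
gripper_width: 0.572
pos [ 596.5 -302.8  210.9] jaw deg 6.9 down [ 0.003 -0.001 -1.   ] w 0.572 F [0.3 0.6 6.5] t 12.15
```

```bash
python3 -m handwheel '[{"x":0,"y":0,"z":20,"ax":0,"ay":0,"az":0,"claw":1},{"x":0,"y":0,"z":60,"ax":0,"ay":0,"az":0,"claw":1},{"x":0,"y":0,"z":110,"ax":0,"ay":0,"az":0,"claw":1},{"x":-40,"y":60,"z":110,"ax":0,"ay":0.2,"az":-6,"claw":1},{"x":-70,"y":120,"z":110,"ax":0,"ay":0.2,"az":-14,"claw":1},{"x":-100,"y":170,"z":110,"ax":0,"ay":0.2,"az":-17.5,"claw":1},{"x":-135,"y":230,"z":110,"ax":0,"ay":0.2,"az":-17.5,"claw":1},{"x":-173,"y":293,"z":110,"ax":0,"ay":0.2,"az":-17.5,"claw":1},{"x":-173,"y":293,"z":110,"ax":0,"ay":0.2,"az":-17.5,"claw":1},{"x":-173,"y":293,"z":110,"ax":0,"ay":0.2,"az":-17.5,"claw":1},{"x":-173,"y":293,"z":110,"ax":0,"ay":0.2,"az":-17.5,"claw":1}]'
python3 - <<'E'
from h import *
jaw()
snap('wrist','w7',None,1.5)
E
```

```text
time: 13.52
position: [424.1, -10.2, 321.1]
tool_rot: [0.705, -0.065, 0.066, -0.703]
contact_force: [0.6, 0.3, -0.6]
gripper_width: 0.572
pos [424.1 -10.2 321.1] jaw deg -10.6 down [ 0.001 -0.002 -1.   ] w 0.572 F [ 0.6  0.3 -0.6] t 13.525
```

View pics/w7.png

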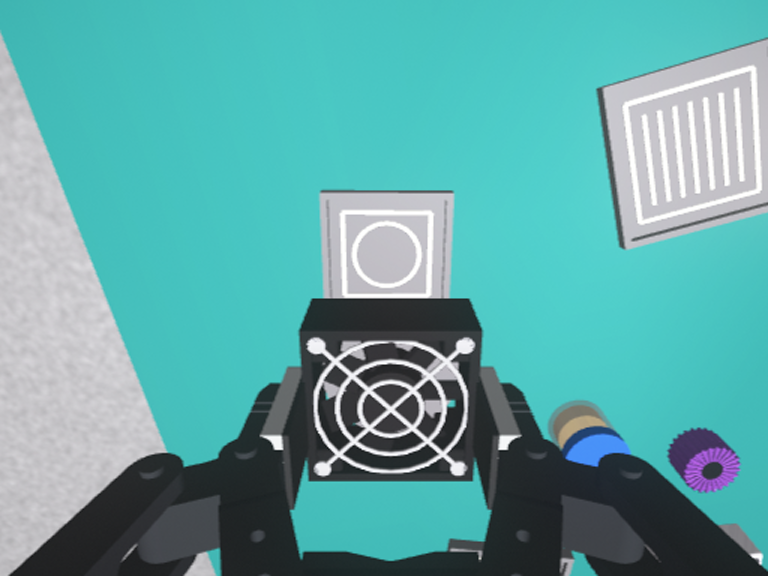

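The fan is held square. The tray's printed circle is at (386,254), already in line with the jaws.

```bash
python3 - <<'E'
from h import *
q('w7','tray',[(386,254)],4,1.5)
q('w7','held fan',[(391,406)],163,1.5)
E
```

```text
tray [423.3  -8.5] 
held fan [425.6  -8.7]
```

```bash
python3 -m handwheel '[{"x":-1.5,"y":0.5,"z":-50,"ax":0,"ay":0,"az":0,"claw":1},{"x":-1.5,"y":0.5,"z":-90,"ax":0,"ay":0,"az":0,"claw":1},{"x":-1.5,"y":0.5,"z":-118,"ax":0,"ay":0,"az":0,"claw":1},{"x":-1.5,"y":0.5,"z":-128,"ax":0,"ay":0,"az":0,"claw":1},{"x":-1.5,"y":0.5,"z":-130,"ax":0,"ay":0,"az":0,"claw":1},{"x":-1.5,"y":0.5,"z":-130,"ax":0,"ay":0,"az":0,"claw":1}]'
python3 -c "
from h import *
jaw()"
```

```text
time: 14.32
position: [423.6, -10.4, 191.7]
tool_rot: [0.705, -0.065, 0.067, -0.703]
contact_force: [-0.3, 0.0, -1.2]
gripper_width: 0.567
pos [423.6 -10.4 191.7] jaw deg -10.7 down [ 0.002 -0.002 -1.   ] w 0.567 F [-0.3  0.  -1.2] t 14.325
```

```bash
python3 -m handwheel '[{"x":-0.5,"y":1,"z":-2,"ax":0,"ay":0,"az":0,"claw":1},{"x":-0.5,"y":1,"z":-4,"ax":0,"ay":0,"az":0,"claw":1},{"x":-0.5,"y":1,"z":-5,"ax":0,"ay":0,"az":0,"claw":1},{"x":-0.5,"y":1,"z":-5,"ax":0,"ay":0,"az":0,"claw":1}]'
python3 -c "
from h import *
jaw()"
```

```text
time: 14.82
position: [423.1, -9.3, 186.8]
tool_rot: [0.705, -0.065, 0.067, -0.703]
contact_force: [0.0, -0.1, 0.2]
gripper_width: 0.57
pos [423.1  -9.3 186.8] jaw deg -10.7 down [ 0.002 -0.002 -1.   ] w 0.57 F [ 0.  -0.1  0.2] t 14.825
```

```bash
python3 -m handwheel '[{"x":0,"y":0,"z":-1,"ax":0,"ay":0,"az":0,"claw":1},{"x":0,"y":0,"z":-1.5,"ax":0,"ay":0,"az":0,"claw":1},{"x":0,"y":0,"z":-1.5,"ax":0,"ay":0,"az":0,"claw":1}]'
python3 -c "
from h import *
jaw()"
```

```text
time: 15.2
position: [423.1, -9.3, 186.7]
tool_rot: [0.705, -0.065, 0.067, -0.703]
contact_force: [-3.3, -0.2, 17.1]
gripper_width: 0.566
pos [423.1  -9.3 186.7] jaw deg -10.7 down [ 0.003 -0.003 -1.   ] w 0.566 F [-3.3 -0.2 17.1] t 15.2
```

On the floor. Release, lift, and go over the drive. The scene camera will check the fan and drive.

```bash
python3 -m handwheel '[{"x":0,"y":0,"z":0,"ax":0,"ay":0,"az":0,"claw":-1},{"x":0,"y":0,"z":0,"ax":0,"ay":0,"az":0,"claw":-1},{"x":0,"y":0,"z":0,"ax":0,"ay":0,"az":0,"claw":-1},{"x":0,"y":0,"z":0,"ax":0,"ay":0,"az":0,"claw":-1},{"x":0,"y":0,"z":30,"ax":0,"ay":0,"az":0,"claw":-1},{"x":0,"y":0,"z":80,"ax":0,"ay":0,"az":0,"claw":-1},{"x":0,"y":0,"z":140,"ax":0,"ay":0,"az":0,"claw":-1},{"x":40,"y":-45,"z":140,"ax":0,"ay":0,"az":4,"claw":-1},{"x":70,"y":-95,"z":140,"ax":0,"ay":0,"az":8,"claw":-1},{"x":100,"y":-150,"z":140,"ax":0,"ay":0,"az":8,"claw":-1},{"x":135,"y":-205,"z":140,"ax":0,"ay":0,"az":8,"claw":-1},{"x":174,"y":-260,"z":140,"ax":0,"ay":0,"az":8,"claw":-1},{"x":174,"y":-293,"z":140,"ax":0,"ay":0,"az":8,"claw":-1},{"x":174,"y":-293,"z":140,"ax":0,"ay":0,"az":8,"claw":-1},{"x":174,"y":-293,"z":140,"ax":0,"ay":0,"az":8,"claw":-1}]'
python3 - <<'E'
from h import *
jaw()
snap('wrist','w8'); snap('top','t8')
a=np.load('pics/w8.npz')['img']; b=np.load('pics/t8.npz')['img']
c=cv2.resize(b[200:300,210:310],(288,288),interpolation=cv2.INTER_CUBIC)
c=np.vstack([c,np.zeros((96,288,3),np.uint8)])
cv2.imwrite('pics/w8.png',np.hstack([a,c]))
E
```

```text
time: 17.08
position: [596.7, -301.9, 326.0]
tool_rot: [0.707, -0.016, 0.017, -0.707]
contact_force: [-0.1, 1.0, -0.8]
gripper_width: 0.999
pos [ 596.7 -301.9  326. ] jaw deg -2.7 down [ 0.002 -0.    -1.   ] w 0.999 F [-0.1  1.  -0.8] t 17.075
```

View pics/w8.png

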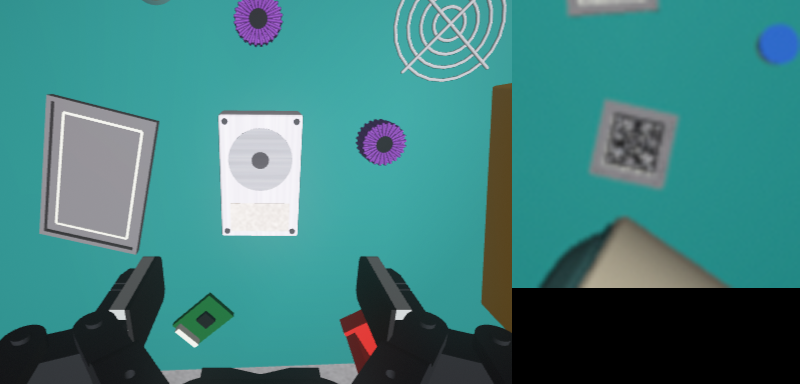

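The fan lies centred in its tray. The drive's top corners are (219,114),(303,114),(298,236),(222,236), and it is square to the jaws. The tray's outline corners are (66,112),(143,131),(124,239),(56,222).

```bash
python3 - <<'E'
from h import *
q('w8','drive',[(219,114),(303,114),(298,236),(222,236)],28,1)
q('w8','tray',[(66,112),(143,131),(124,239),(56,222)],4,1)
q('w8','tray9',[(48,94),(158,121),(137,253),(40,234)],9,1)
q('w8','purple',[(384,144)],22,1);q('w8','purple',[(259,18)],22,1)
q('w8','box',[(493,86)],0,1)
E
```

```text
drive [ 598.4 -302.5] [-2.7, 86.9, 65.7, 104.9]
tray [ 451.9 -303.5] [-17.9, 71.5, 64.3, 106.1]
tray9 [ 453.1 -303.1] [-16.1, 72.7, 89.9, 129.5]
purple [ 700.1 -279.6] 
purple [ 602.9 -182.5] 
box [ 795.2 -239.7]
```

```bash
python3 -m handwheel '[{"x":1,"y":-0.6,"z":-50,"ax":0,"ay":0.1,"az":0,"claw":-1},{"x":1,"y":-0.6,"z":-90,"ax":0,"ay":0.1,"az":0,"claw":-1},{"x":1,"y":-0.6,"z":-125,"ax":0,"ay":0.1,"az":0,"claw":-1},{"x":1,"y":-0.6,"z":-140,"ax":0,"ay":0.1,"az":0,"claw":-1},{"x":1,"y":-0.6,"z":-146,"ax":0,"ay":0.1,"az":0,"claw":-1},{"x":1,"y":-0.6,"z":-146,"ax":0,"ay":0.1,"az":0,"claw":-1}]'
python3 -c "
from h import *
jaw()"
```

```text
time: 17.92
position: [598.2, -301.6, 181.6]
tool_rot: [0.708, -0.015, 0.017, -0.706]
contact_force: [1.2, 0.9, 0.2]
gripper_width: 0.998
pos [ 598.2 -301.6  181.6] jaw deg -2.6 down [ 0.002 -0.002 -1.   ] w 0.998 F [1.2 0.9 0.2] t 17.925
```

```bash
python3 -m handwheel '[{"x":0,"y":-0.5,"z":-1.5,"ax":0,"ay":0,"az":0,"claw":1},{"x":0,"y":-0.5,"z":-1.5,"ax":0,"ay":0,"az":0,"claw":1},{"x":0,"y":-0.5,"z":-1.5,"ax":0,"ay":0,"az":0,"claw":1},{"x":0,"y":-0.5,"z":-1.5,"ax":0,"ay":0,"az":0,"claw":1},{"x":0,"y":-0.5,"z":-1.5,"ax":0,"ay":0,"az":0,"claw":1}]'
python3 -c "
from h import *
jaw()"
```

```text
time: 18.55
position: [598.8, -302.5, 182.0]
tool_rot: [0.708, -0.014, 0.018, -0.706]
contact_force: [-0.2, 0.5, 6.4]
gripper_width: 0.753
pos [ 598.8 -302.5  182. ] jaw deg -2.6 down [ 0.005 -0.004 -1.   ] w 0.753 F [-0.2  0.5  6.4] t 18.55
```

```bash
python3 -m handwheel '[{"x":0,"y":0,"z":20,"ax":0,"ay":0,"az":0,"claw":1},{"x":0,"y":0,"z":60,"ax":0,"ay":0,"az":0,"claw":1},{"x":0,"y":0,"z":100,"ax":0,"ay":0,"az":0,"claw":1},{"x":-30,"y":0,"z":100,"ax":0,"ay":0.2,"az":-5,"claw":1},{"x":-80,"y":0,"z":100,"ax":0,"ay":0.2,"az":-10,"claw":1},{"x":-130,"y":0,"z":100,"ax":0,"ay":0.2,"az":-14,"claw":1},{"x":-146,"y":-0.5,"z":100,"ax":-0.2,"ay":0.2,"az":-14,"claw":1},{"x":-146,"y":-0.5,"z":100,"ax":-0.2,"ay":0.2,"az":-14,"claw":1},{"x":-146,"y":-0.5,"z":100,"ax":-0.2,"ay":0.2,"az":-14,"claw":1}]'
python3 - <<'E'
from h import *
jaw()
snap('wrist','w9',None,1.5)
E
```

```text
time: 19.68
position: [454.1, -303.5, 282.3]
tool_rot: [0.703, -0.101, 0.103, -0.697]
contact_force: [0.0, -0.2, -1.7]
gripper_width: 0.755
pos [ 454.1 -303.5  282.3] jaw deg -16.6 down [ 0.002 -0.009 -1.   ] w 0.755 F [ 0.  -0.2 -1.7] t 19.675
```

View pics/w9.png

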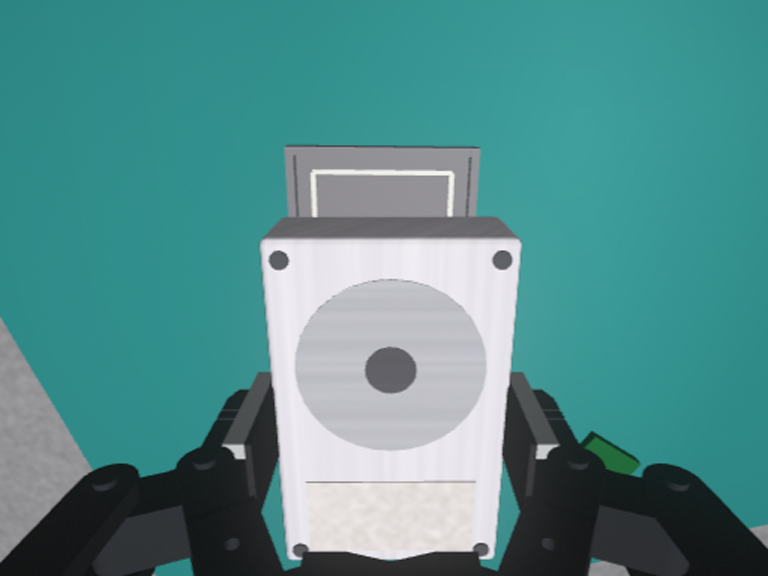

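The drive is held flat and level. The tray outline's far corners are (312,171),(454,172), roughly in line with the drive's far top edge (262..520, 240).

```bash
python3 - <<'E'
from h import *
d=np.array([np.cos(np.radians(73.2)),np.sin(np.radians(73.2))])
m=w('w9',383/1.5,171.5/1.5,4)[:2]; print('tray',(m-52.5*d).round(1))
m=w('w9',391/1.5,240/1.5,128.3)[:2]; print('drive',(m-52.5*d).round(1))
E
```

```text
tray [ 452.6 -303.4]
drive [ 455.1 -304.9]
```

```bash
python3 -m handwheel '[{"x":-1.5,"y":0,"z":-40,"ax":0.5,"ay":0.1,"az":0,"claw":1},{"x":-1.5,"y":0,"z":-70,"ax":0.5,"ay":0.1,"az":0,"claw":1},{"x":-1.5,"y":0,"z":-85,"ax":0.5,"ay":0.1,"az":0,"claw":1},{"x":-1.5,"y":0,"z":-90,"ax":0.5,"ay":0.1,"az":0,"claw":1},{"x":-1.5,"y":0,"z":-90,"ax":0.5,"ay":0.1,"az":0,"claw":1},{"x":-1.5,"y":0,"z":-90,"ax":0.5,"ay":0.1,"az":0,"claw":1}]'
python3 -c "
from h import *
jaw()"
```

```text
time: 20.48
position: [453.2, -303.8, 193.2]
tool_rot: [0.7, -0.101, 0.102, -0.699]
contact_force: [0.3, 0.5, -2.8]
gripper_width: 0.758
pos [ 453.2 -303.8  193.2] jaw deg -16.6 down [ 0.001 -0.001 -1.   ] w 0.758 F [ 0.3  0.5 -2.8] t 20.475
```

```bash
python3 -m handwheel '[{"x":-0.5,"y":0,"z":-3,"ax":0,"ay":0,"az":0,"claw":1},{"x":-0.5,"y":0,"z":-6,"ax":0,"ay":0,"az":0,"claw":1},{"x":-0.5,"y":0,"z":-7,"ax":0,"ay":0,"az":0,"claw":1},{"x":-0.5,"y":0,"z":-7,"ax":0,"ay":0,"az":0,"claw":1}]'
python3 -c "
from h import *
jaw()"
```

```text
time: 20.98
position: [452.7, -303.8, 186.1]
tool_rot: [0.7, -0.101, 0.102, -0.699]
contact_force: [-0.7, 0.0, -2.6]
gripper_width: 0.757
pos [ 452.7 -303.8  186.1] jaw deg -16.6 down [ 0.001 -0.001 -1.   ] w 0.757 F [-0.7  0.  -2.6] t 20.975
```

```bash
python3 -m handwheel '[{"x":0,"y":0,"z":-1,"ax":0,"ay":0,"az":0,"claw":1},{"x":0,"y":0,"z":-1.5,"ax":0,"ay":0,"az":0,"claw":1},{"x":0,"y":0,"z":-1.5,"ax":0,"ay":0,"az":0,"claw":1}]'
python3 -c "
from h import *
jaw()"
```

```text
time: 21.35
position: [452.6, -303.7, 186.0]
tool_rot: [0.7, -0.101, 0.103, -0.699]
contact_force: [-2.5, 1.9, 7.7]
gripper_width: 0.756
pos [ 452.6 -303.7  186. ] jaw deg -16.6 down [ 0.002 -0.002 -1.   ] w 0.756 F [-2.5  1.9  7.7] t 21.35
```

```bash
python3 -m handwheel '[{"x":0,"y":0,"z":0,"ax":0,"ay":0,"az":0,"claw":-1},{"x":0,"y":0,"z":0,"ax":0,"ay":0,"az":0,"claw":-1},{"x":0,"y":0,"z":0,"ax":0,"ay":0,"az":0,"claw":-1},{"x":0,"y":0,"z":0,"ax":0,"ay":0,"az":0,"claw":-1},{"x":0,"y":0,"z":30,"ax":0,"ay":0,"az":0,"claw":-1},{"x":0,"y":0,"z":80,"ax":0,"ay":0,"az":0,"claw":-1},{"x":0,"y":0,"z":140,"ax":0,"ay":0,"az":0,"claw":-1},{"x":144,"y":627,"z":140,"ax":0,"ay":0,"az":33,"claw":-1},{"x":144,"y":627,"z":140,"ax":0,"ay":0,"az":33,"claw":-1},{"x":144,"y":627,"z":140,"ax":0,"ay":0,"az":33,"claw":-1},{"x":144,"y":627,"z":140,"ax":0,"ay":0,"az":33,"claw":-1},{"x":144,"y":627,"z":140,"ax":0,"ay":0,"az":33,"claw":-1},{"x":144,"y":627,"z":140,"ax":0,"ay":0,"az":33,"claw":-1},{"x":144,"y":627,"z":140,"ax":0,"ay":0,"az":33,"claw":-1},{"x":144,"y":627,"z":140,"ax":0,"ay":0,"az":33,"claw":-1},{"x":144,"y":627,"z":140,"ax":0,"ay":0,"az":33,"claw":-1},{"x":144,"y":627,"z":140,"ax":0,"ay":0,"az":33,"claw":-1},{"x":144,"y":627,"z":140,"ax":0,"ay":0,"az":33,"claw":-1},{"x":144,"y":627,"z":140,"ax":0,"ay":0,"az":33,"claw":-1},{"x":144,"y":627,"z":140,"ax":0,"ay":0,"az":33,"claw":-1}]'
python3 - <<'E'
from h import *
jaw()
snap('wrist','w10'); snap('top','t10')
a=np.load('pics/w10.npz')['img']; b=np.load('pics/t10.npz')['img']
c=cv2.resize(b[200:300,310:410],(288,288),interpolation=cv2.INTER_CUBIC)
c=np.vstack([c,np.zeros((96,288,3),np.uint8)])
cv2.imwrite('pics/w10.png',np.hstack([a,c]))
E
```

```text
time: 23.85
position: [596.4, 321.7, 325.8]
tool_rot: [0.701, 0.101, -0.1, -0.699]
contact_force: [0.2, -0.3, 0.4]
gripper_width: 1.002
pos [596.4 321.7 325.8] jaw deg 16.4 down [ 0.001 -0.002 -1.   ] w 1.002 F [ 0.2 -0.3  0.4] t 23.85
```

View pics/w10.png

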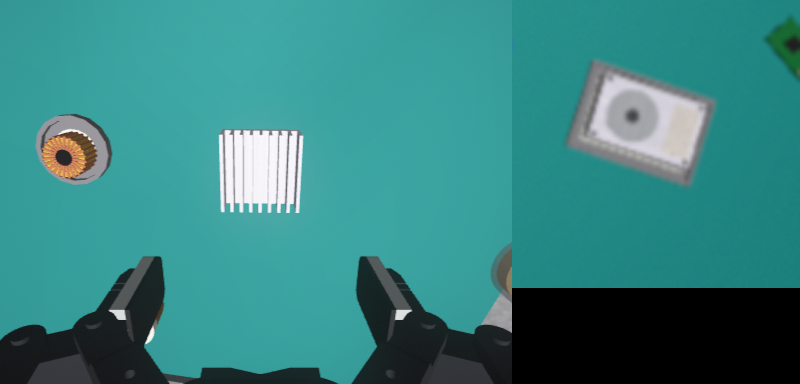

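The drive sits inside its tray and the choke is still in its dish. The heat sink's top corners are (220,134),(303,134),(300,212),(221,212), square to the jaws.

```bash
python3 - <<'E'
from h import *
q('w10','hs',[(220,134),(303,134),(300,212),(221,212)],28,1)
E
python3 -m handwheel '[{"x":0.5,"y":0.5,"z":-50,"ax":0,"ay":0,"az":0,"claw":-1},{"x":0.5,"y":0.5,"z":-90,"ax":0,"ay":0,"az":0,"claw":-1},{"x":0.5,"y":0.5,"z":-110,"ax":0,"ay":0,"az":0,"claw":-1},{"x":0.5,"y":0.5,"z":-110,"ax":0,"ay":0,"az":0,"claw":-1}]'
python3 -c "
from h import *
jaw()"
```

```text
hs [597.2 324.3] [16.4, 105.8, 66.3, 66.6]
time: 24.45
position: [596.5, 320.2, 214.6]
tool_rot: [0.701, 0.099, -0.101, -0.699]
contact_force: [-0.1, 0.1, 0.3]
gripper_width: 1.001
pos [596.5 320.2 214.6] jaw deg 16.2 down [-0.002 -0.003 -1.   ] w 1.001 F [-0.1  0.1  0.3] t 24.45
```

```bash
python3 -m handwheel '[{"x":0.7,"y":3,"z":-15,"ax":0.2,"ay":-0.1,"az":0,"claw":-1},{"x":0.7,"y":3,"z":-28,"ax":0.2,"ay":-0.1,"az":0,"claw":-1},{"x":0.7,"y":3,"z":-34,"ax":0.2,"ay":-0.1,"az":0,"claw":-1},{"x":0.7,"y":3,"z":-34,"ax":0.2,"ay":-0.1,"az":0,"claw":-1},{"x":0.7,"y":3,"z":-34,"ax":0.2,"ay":-0.1,"az":0,"claw":1},{"x":0.7,"y":3,"z":-34,"ax":0.2,"ay":-0.1,"az":0,"claw":1},{"x":0.7,"y":3,"z":-34,"ax":0.2,"ay":-0.1,"az":0,"claw":1},{"x":0.7,"y":3,"z":-34,"ax":0.2,"ay":-0.1,"az":0,"claw":1},{"x":0.7,"y":3,"z":-34,"ax":0.2,"ay":-0.1,"az":0,"claw":1}]'
python3 -c "
from h import *
jaw()"
```

```text
time: 25.58
position: [597.5, 323.4, 181.5]
tool_rot: [-0.7, -0.1, 0.099, 0.7]
contact_force: [0.5, 0.4, 5.7]
gripper_width: 0.751
pos [597.5 323.4 181.5] jaw deg 16.2 down [ 0.002  0.001 -1.   ] w 0.751 F [0.5 0.4 5.7] t 25.575
```

```bash
python3 -m handwheel '[{"x":0,"y":0,"z":20,"ax":0,"ay":0,"az":0,"claw":1},{"x":0,"y":0,"z":60,"ax":0,"ay":0,"az":0,"claw":1},{"x":0,"y":0,"z":110,"ax":0,"ay":0,"az":0,"claw":1},{"x":0,"y":-60,"z":120,"ax":0,"ay":0,"az":-4,"claw":1},{"x":0,"y":-120,"z":120,"ax":0,"ay":0,"az":-8,"claw":1},{"x":0,"y":-180,"z":120,"ax":0,"ay":0,"az":-11,"claw":1},{"x":1,"y":-240,"z":120,"ax":0,"ay":0,"az":-11,"claw":1},{"x":1,"y":-290,"z":120,"ax":0,"ay":0,"az":-11,"claw":1},{"x":1,"y":-304,"z":120,"ax":0,"ay":0,"az":-11,"claw":1},{"x":1,"y":-304,"z":120,"ax":0,"ay":0,"az":-11,"claw":1},{"x":1,"y":-304,"z":120,"ax":0,"ay":0,"az":-11,"claw":1}]'
python3 - <<'E'
from h import *
jaw()
snap('wrist','w11',None,1.5)
E
```

```text
time: 26.95
position: [598.4, 20.6, 301.2]
tool_rot: [-0.706, -0.033, 0.032, 0.707]
contact_force: [0.2, 0.7, -2.3]
gripper_width: 0.754
pos [598.4  20.6 301.2] jaw deg 5.3 down [ 0.001  0.002 -1.   ] w 0.754 F [ 0.2  0.7 -2.3] t 26.95
```

View pics/w11.png

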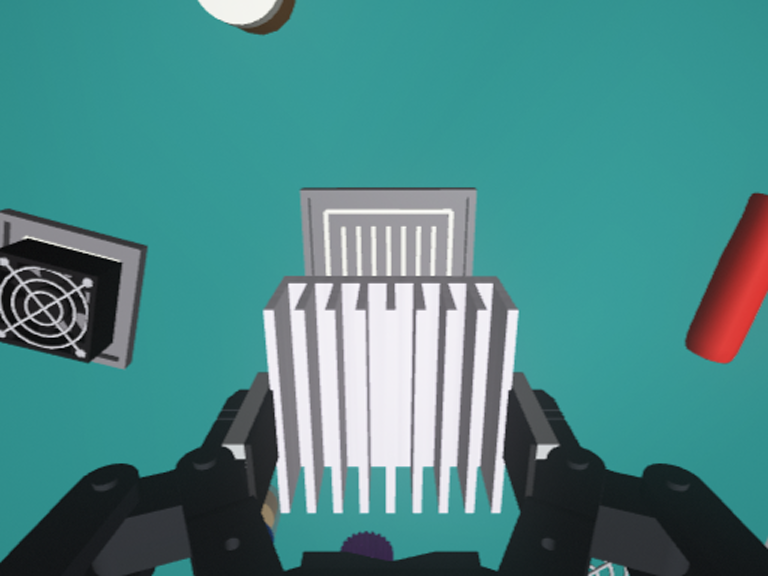

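The heat sink is held level and square to the tray; the outline's far corners are (324,210),(453,210), and the sink's far top edge is at row 310, columns 264–518.

```bash
python3 - <<'E'
from h import *
d=np.array([np.cos(np.radians(95)),np.sin(np.radians(95))])
m=w('w11',388.5/1.5,210/1.5,4)[:2]; print('tray',(m-33*d).round(1))
m=w('w11',391/1.5,310/1.5,147.7)[:2]; print('sink',(m-33*d).round(1))
E
python3 -m handwheel '[{"x":-0.5,"y":-1.5,"z":-40,"ax":0,"ay":0,"az":0,"claw":1},{"x":-0.5,"y":-1.5,"z":-80,"ax":0,"ay":0,"az":0,"claw":1},{"x":-0.5,"y":-1.5,"z":-100,"ax":0,"ay":0,"az":0,"claw":1},{"x":-0.5,"y":-1.5,"z":-106,"ax":0,"ay":0,"az":0,"claw":1},{"x":-0.5,"y":-1.5,"z":-107,"ax":0,"ay":0,"az":0,"claw":1},{"x":-0.5,"y":-1.5,"z":-107,"ax":0,"ay":0,"az":0,"claw":1}]'
python3 -c "
from h import *
jaw()"
```

```text
tray [598.5  19.9]
sink [599.1  21.7]
time: 27.75
position: [598.5, 19.7, 195.4]
tool_rot: [-0.706, -0.034, 0.032, 0.707]
contact_force: [-1.2, 0.6, -1.2]
gripper_width: 0.752
pos [598.5  19.7 195.4] jaw deg 5.4 down [ 0.003  0.001 -1.   ] w 0.752 F [-1.2  0.6 -1.2] t 27.75
```

```bash
python3 -m handwheel '[{"x":-0.5,"y":-0.5,"z":-4,"ax":0,"ay":0.1,"az":0,"claw":1},{"x":-0.5,"y":-0.5,"z":-8,"ax":0,"ay":0.1,"az":0,"claw":1},{"x":-0.5,"y":-0.5,"z":-9.5,"ax":0,"ay":0.1,"az":0,"claw":1},{"x":-0.5,"y":-0.5,"z":-9.5,"ax":0,"ay":0.1,"az":0,"claw":1}]'
python3 -c "
from h import *
jaw()"
python3 -m handwheel '[{"x":0,"y":0,"z":-1,"ax":0,"ay":0,"az":0,"claw":1},{"x":0,"y":0,"z":-1.5,"ax":0,"ay":0,"az":0,"claw":1},{"x":0,"y":0,"z":-1.5,"ax":0,"ay":0,"az":0,"claw":1}]'
```

```text
time: 28.25
position: [598.0, 19.1, 185.7]
tool_rot: [-0.706, -0.034, 0.033, 0.707]
contact_force: [-0.8, -0.1, -1.3]
gripper_width: 0.753
pos [598.   19.1 185.7] jaw deg 5.4 down [ 0.001  0.001 -1.   ] w 0.753 F [-0.8 -0.1 -1.3] t 28.25
time: 28.62
position: [598.0, 19.2, 185.5]
tool_rot: [-0.706, -0.034, 0.032, 0.707]
contact_force: [-2.3, -0.9, 6.6]
gripper_width: 0.752
```

Seated on the floor. Release and lift clear, backing away towards the robot for a clear final view.

```bash
python3 -m handwheel '[{"x":0,"y":0,"z":0,"ax":0,"ay":0,"az":0,"claw":-1},{"x":0,"y":0,"z":0,"ax":0,"ay":0,"az":0,"claw":-1},{"x":0,"y":0,"z":0,"ax":0,"ay":0,"az":0,"claw":-1},{"x":0,"y":0,"z":0,"ax":0,"ay":0,"az":0,"claw":-1},{"x":0,"y":0,"z":30,"ax":0,"ay":0,"az":0,"claw":-1},{"x":0,"y":0,"z":80,"ax":0,"ay":0,"az":0,"claw":-1},{"x":0,"y":0,"z":140,"ax":0,"ay":0,"az":0,"claw":-1},{"x":-60,"y":0,"z":190,"ax":0,"ay":0,"az":0,"claw":-1},{"x":-120,"y":0,"z":210,"ax":0,"ay":0,"az":0,"claw":-1},{"x":-180,"y":0,"z":210,"ax":0,"ay":0,"az":0,"claw":-1},{"x":-240,"y":0,"z":210,"ax":0,"ay":0,"az":0,"claw":-1},{"x":-240,"y":0,"z":210,"ax":0,"ay":0,"az":0,"claw":-1},{"x":-240,"y":0,"z":210,"ax":0,"ay":0,"az":0,"claw":-1}]'
python3 - <<'E'
from h import *
jaw()
snap('scene','s11'); snap('top','t11')
a=cv2.resize(np.load('pics/s11.npz')['img'][130:330,40:430],None,fx=2,fy=2,interpolation=cv2.INTER_CUBIC)[:340]
b=np.load('pics/t11.npz')['img'][155:275,120:385]
b=cv2.resize(b,(780,260),interpolation=cv2.INTER_CUBIC)
cv2.imwrite('pics/f.png',np.vstack([a,b]))
E
```

```text
time: 30.25
position: [357.8, 19.2, 396.0]
tool_rot: [-0.706, -0.034, 0.031, 0.707]
contact_force: [0.7, -0.4, 0.8]
gripper_width: 0.998
pos [357.8  19.2 396. ] jaw deg 5.3 down [ 0.004  0.001 -1.   ] w 0.998 F [ 0.7 -0.4  0.8] t 30.25
```

View pics/f.png

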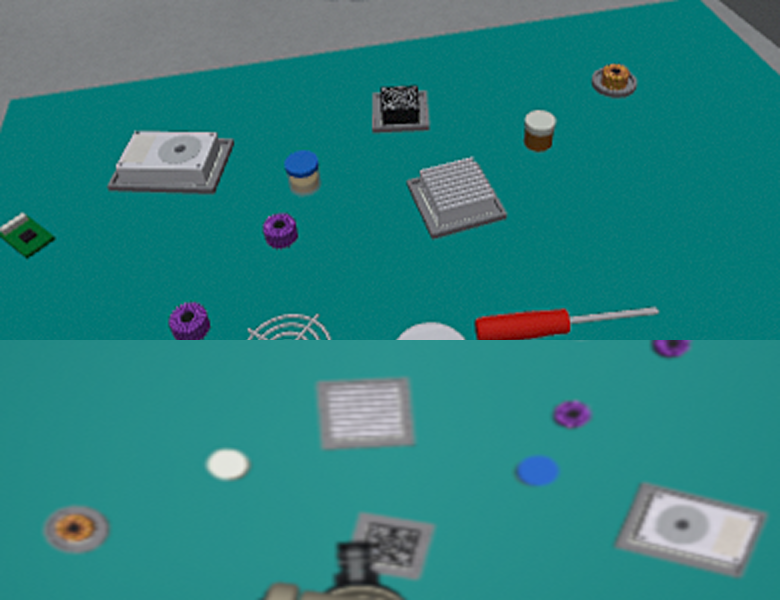

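All four parts are flat in their trays: the choke at (615,75), fan (400,105), heat sink (457,195) and drive (170,155). The jar at (540,130) and the pot at (302,172) are still in place. Handing in.

```bash
python3 -c "
from h import *
r.close_job()"
```

```text
the job is handed in; nothing more can be done
```

The stack is apart and the job is handed in at about 30 s of the 120 s allowed; no verdict was reported. I placed the choke in the round dish, then the fan in the smaller square tray, the drive in the oblong tray and the heat sink in the larger square tray. Each part was lowered until it touched the tray floor before I released it.

- **Last checks:** the final scene and top pictures show all four parts flat and inside their rims. The flux jar and screw pot are upright and look unmoved; I judged that by eye and did not measure it. The gripper is open and clear, with the force reading about zero.
- **Failed or disagreed:** my first move call was refused because its rows left out some keys, so nothing moved. The top and wrist cameras disagreed by about 2–4 mm in x. I went by the wrist-camera positions, which agreed with where the jaws closed.

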